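Check the vice opening with the blue flanged blade gauge

ROBOT

A 6-joint arm with a two-finger parallel gripper is mounted at the origin on a cart in front of the work surface, level with it; the furniture and walls round the work are solid. World frame = base frame: x ahead of the robot, y to its left, z up, the work surface at z = 0. Lengths are in m, angles in rad, forces in N, time in s.
With the tool pointing down it reaches from about 0.35 to 0.775 m from the base axis. Payload 5.5 kg.
Tool frame: the origin (TCP) lies between the finger pads; the fingertips stand 11 mm ahead of it and the grasp point (between the pads) lies 8 mm behind it (tips_ahead is the distance from the TCP to the fingertips, in m); z points along the fingers, y is the line along which they close (so a half turn about z gives the same grasp; the last joint's range is limited). The gripper opens to 85 mm and grips with 20 to 120 N. Pads are 22 mm wide; open, the fingers measure 114 mm over their backs; the gripper's body (76 mm by 85 mm) begins 54 mm behind the grasp point. The pads swing forward as they close: fully open they stand 13 mm farther back than shut.
Start: joints at [-1.33, 0.313, 0.046, 1.304, 0, 1.431], TCP at [0.214, -0.534, 0.221] pointing down, gripper open.
Joint ranges: [-2.76, 2.76], [-0.86, 1.69], [-1.03, 1.26], [-2.2, 2.34], [-1.47, 1.5], [-3.14, 3.14]. Speed limits (rad/s): [2.57, 2.57, 3.14, 3.14, 3.14, 3.14].

INTERFACE

Orientations are given as a unit quaternion [w, x, y, z].
In Python, from workcell import * gives the robot as it stands. The module is installed in compiled form; this text tells all that it offers.
- The arm moves only by the tool jog_arm, never from a script. Its argument "moves" is a list of rows, each an object with "fingers": the closure, from 0 (fully open) to 1 (shut); "slide": the shift along the tool's x, y, z in mm, a list of three; "angular": the turn, a rotation vector about the tool's x, y, z in degrees, a list of three. A call has 1 to 10 rows; each row is the pose to reach, as a shift and turn from the pose commanded when the call began, along the tool's axes at that moment; what a row does not reach only later rows make up. A row lasts 1/12 s, in which the tool goes at most 41.7 mm and 7.16 degrees, less where a joint would pass 70% of its speed; a pose out of reach is approached as far as the arm can. A call with a gripper value outside its range is refused whole. The fingers move at their own pace and stop on an object; "squeeze" is the grip in N (left out, the last holds). Time passes only in rows, so rows that repeat a pose let the fingers close. It gives the time, the measured TCP pose, the force, the opening and the grip force at its end, in the units of the state.
- get_state(): the state, without advancing time (a new reading comes with each control period).
- read_camera(name): name is "side" or "top" or "wrist"; returns a dict with "color" (400x640x3 uint8, red, green, blue), "fovy" (degrees; the focal length in pixels is half the picture's height over the tangent of half this angle, whatever the lens; pixels are square), "cx", "cy" (the principal point, pixels), "world_from_camera" (4x4, takes a point from camera to world coordinates); the wrist camera has in their place "tool_from_camera" (4x4, takes a point from camera to tool coordinates, whose origin is the TCP and whose axes are the flange's). Camera axes: x right, y down, z forward; pixel columns grow to the right and rows downward; lengths in m; the calibration is good to about 2 mm. A picture is of the moment at which its call begins: read the wrist's pose just before it. There is no depth.
- hand_in(): hands the job in; it is judged then, once.
Trained networks look in a picture, given as the dict that the camera call returned (one of the last four; its "shot" number tells which), for a name from the list of things; names that differ only in an ending like _2 or _b are one class to them, and where a whole thing is asked for, a point or a joint stands for the part that bears it (a point fixed in the world has none). Each returns a list of dicts, best first, with "p" (0 to 1); they miss things now and then, are a little off and sometimes report something else, mostly with a low value. They report only what shows in the picture. A call takes as long as a camera call. They do not tell look-alikes from the thing itself.
- look_for(target, picture): "point" ([column, row] in pixels, amid what is visible of it).
- tip_of(target, picture): "point" ([column, row] in pixels: a listed point, or the origin of a listed thing).
The state is a dict: "clock": time; "joint_pos": joint angles; "qvel": joint speeds; "tau": joint torques, N m; "tcp_pos": TCP position; "orientation": TCP orientation; "wrist_force": force on the tool from outside, world axes, zero at the start; "ft_torque": the same for the moment, N m; "finger_gap": finger opening in m; "grip_force": force on a finger pad.
Only numpy, scipy, OpenCV 4.12 (cv2) and the standard library are available. Lean on these libraries where they do the work, as an engineer would, in place of code of your own. Each camera call takes 0.05 s, during which the arm holds its last target. There are 200 camera calls.

TASK

Check the jaw opening of the green machine vice: take the blade gauge with the blue grip out of the grey rack and lower its blade into the narrow gap between the vice's two steel-faced jaws (at its far end), lined up with the gap and near the middle of the jaws' width, until its flange sits flat on top of both jaws. Leave it standing there upright, and leave the red-gripped gauge in the rack.

Things in the scene. Friction and masses are not known exactly. Their poses are not given: they have to be found in the camera images.
- blue_gauge: Loose gauge, blue grip, 0.15 kg, upright in a slot of the rack (flange on the rack top, 38 mm above the table). Origin: centre of blade foot; z up, y along blade width, x across thickness. Upward from the foot: steel blade 36 (y) x 8 (x), 30 long, lowest 6 thinned to 4; flange 44 (x) x 50 (y), from 30 to 36; grip 16 (x) x 36 (y), from 36 to 80. Grasp from above across the 16 mm.
- blue_gauge_flange (a point): Point on the blue gauge's axis at the level of the flange's underside, 30 mm above the blade's foot; axes as the gauge's. When seated it is level with the tops of the vice jaws, between them.
- red_gauge: The other gauge: as the blue one, but with a red grip and a 12 mm thick blade. It stands in the grey rack's (70 x 180 x 38 mm) other slot, 90 mm from the blue one centre to centre, along the gauges' y; which slot holds which changes. Leave it alone. Origin and axes as for the blue gauge.
- fixed_jaw_edge (a point): On the green machine vice (222 x 104 x 64 mm, fixed): upper edge of the fixed (far) jaw's gripping face, middle of the jaws' 72 mm width, 62 mm above the table. x points from the movable (near) to the fixed jaw, y along the jaws' width, z up. The gap lies on its -x side, its middle half the jaw opening away. Jaw tops are flat and level; the gap is clear 38 mm deep.
- machine_vice_jaw (a joint): Opening between the vice's jaws in m (0.017 to 0.021 at the start). The movable jaw resists being pushed with about 4 N.
Not all that is in view belongs to the job. What is shaped like the blue_gauge but black or turquoise is not meant.

How it is judged:
At the end, for the whole second after the job is handed in: Blue gauge released, at rest, its blade between the vice jaws: flange underside level with the jaw tops within 4 mm, upright within 7 degrees, blade along the gap within 20 degrees and within 20 mm of the middle of the jaws' width. Red gauge within 20 mm of its start (z of blue_gauge_flange in the frame of fixed_jaw_edge between -0.004 and 0.004 m and x of blue_gauge_flange in the frame of fixed_jaw_edge between -0.022 and -0.002 m and y of blue_gauge_flange in the frame of fixed_jaw_edge between -0.02 and 0.02 m and angle between the x axis of blue_gauge and the x axis of fixed_jaw_edge, either way round below 0.35 rad and angle between blue_gauge's own z axis and vertical below 0.12 rad and linear speed of blue_gauge below 0.02 m/s and distance of red_gauge from where it was at the start of the episode below 0.02 m); the robot touches nothing.
It fails at once if the red gauge is moved more than 20 mm from its place or lifted out (distance of red_gauge from where it was at the start of the episode above 0.02 m).
It also fails if it takes over 43 s, if anything falls off the work surface, if the arm or the gripper's body presses on something with over 40 N, if the wrist force passes 120 N, or if a joint passes its speed limit or range.

## Working session

There is one attempt and no reset: what is moved stays moved. The work goes in short steps, Python scripts to look and compute and a tool call to move; the robot and the scene stay as the last step left them, time stands still between calls to the robot, and variables do not carry over. Pictures are saved under pics/ and viewed, at most 10 in all, crops included, and the job is handed in when it is done.

Besides the shell and the picture viewer there is one more tool, called after "Call:" in YAML: its name, and indented under it one key for each argument. jog_arm: Moves the arm, as the interface text tells. Its arguments: {"type":"object","properties":{"moves":{"type":"array","items":{"type":"object","properties":{"fingers":{"type":"number"},"slide":{"type":"array","items":{"type":"number"}},"angular":{"type":"array","items":{"type":"number"}}}}},"squeeze":{"type":"number"}},"required":["moves"]}

```bash
mkdir -p pics; cat > h.py <<'E'
from workcell import *
import numpy as np, cv2
from scipy.spatial.transform import Rotation as R
def ori(s): q=s["orientation"]; return R.from_quat([q[1],q[2],q[3],q[0]]).as_matrix()
def shot(n):
    s=get_state(); d=read_camera(n)
    if n=="wrist":
        T=np.eye(4);T[:3,:3]=ori(s);T[:3,3]=s["tcp_pos"]; d["W"]=T@np.array(d["tool_from_camera"])
    else: d["W"]=np.array(d["world_from_camera"])
    return d
def ray(d,p):
    f=200/np.tan(np.radians(d["fovy"])/2)
    v=d["W"][:3,:3]@np.array([(p[0]-d["cx"])/f,(p[1]-d["cy"])/f,1]); return d["W"][:3,3],v
def atz(d,p,z):
    o,v=ray(d,p); return o+v*(z-o[2])/v[2]
def proj(d,P):
    f=200/np.tan(np.radians(d["fovy"])/2)
    c=d["W"][:3,:3].T@(np.array(P)-d["W"][:3,3]); return c[:2]/c[2]*f+[d["cx"],d["cy"]]
def save(d,n,crop=None,k=1):
    im=d["color"][:,:,::-1]
    if crop: a,b,c,e=crop; im=im[b:e,a:c]
    cv2.imwrite("pics/"+n,cv2.resize(im,None,fx=k,fy=k,interpolation=cv2.INTER_CUBIC))
E
python3 - <<'E'
from h import *
np.set_printoptions(precision=4,suppress=True)
print(get_state())
for n in ("top","side"):
    d=shot(n); save(d,n+".png"); print(n,d["fovy"],d["cx"],d["cy"]);print(d["W"])
    for t,z in (("blue_gauge",.008),("red_gauge",.008),("fixed_jaw_edge",.062),("blue_gauge_flange",.038)):
        for r in tip_of(t,d): print("tip",t,r["p"],np.array(r["point"]),atz(d,r["point"],z))
    for t in ("blue_gauge","red_gauge"):
        for r in look_for(t,d): print("look",t,r["p"],np.array(r["point"]),atz(d,r["point"],.06))
E
```

```text
{'clock': 0.0, 'joint_pos': array([-1.3296,  0.314 ,  0.045 ,  1.3036, -0.    ,  1.4312]), 'qvel': array([ 0.0007, -0.0003,  0.0011,  0.0002,  0.0013, -0.0014]), 'tau': array([ -0.0001, -48.0626,  29.8535,   0.0193,  -0.0001,  -0.    ]), 'tcp_pos': array([ 0.2136, -0.5333,  0.2198]), 'orientation': array([-0.0009,  0.9819,  0.1893, -0.0001]), 'wrist_force': array([-0.4829,  0.3326, -0.3328]), 'ft_torque': array([-0.0384,  0.0291, -0.0081]), 'grip_force': 0.0, 'finger_gap': 0.0854277206174689}
top 52.42604500042194 317.5543833069758 197.36456269378255
[[ 0.0112 -0.9994  0.0339  0.4739]
 [-0.9994 -0.01    0.034  -0.0186]
 [-0.0336 -0.0343 -0.9988  1.0477]
 [ 0.      0.      0.      1.    ]]
tip blue_gauge 0.91 [257.2 156.9] [0.6123 0.1739 0.008 ]
tip blue_gauge 0.62 [217.2 232. ] [0.4174 0.2744 0.008 ]
tip blue_gauge 0.53 [262.8 193.6] [0.5175 0.1579 0.008 ]
tip red_gauge 0.75 [292.6 199.2] [0.5039 0.0808 0.008 ]
tip fixed_jaw_edge 0.88 [418.7 173. ] [ 0.5687 -0.2288  0.062 ]
tip blue_gauge_flange 0.93 [218.8 234.5] [0.4128 0.2618 0.038 ]
tip blue_gauge_flange 0.61 [261.1 155. ] [0.613
[... 523 characters left out ...]
auge 0.53 [344.2 199.4] [0.6029 0.1469 0.008 ]
tip blue_gauge 0.51 [314.3 194.1] [0.5131 0.1911 0.008 ]
tip blue_gauge 0.47 [285.7 185.1] [0.4218 0.2674 0.008 ]
tip red_gauge 0.49 [316.8 208.4] [0.5145 0.0939 0.008 ]
tip fixed_jaw_edge 0.95 [355.  253.6] [ 0.5745 -0.2166  0.062 ]
tip blue_gauge_flange 0.8 [284.  179.5] [0.4177 0.2456 0.038 ]
tip blue_gauge_flange 0.63 [345.8 187.1] [0.6103 0.172  0.038 ]
tip blue_gauge_flange 0.42 [317. 192.] [0.5185 0.143  0.038 ]
look blue_gauge 0.64 [285.4 177.6] [0.4235 0.2093 0.06  ]
look blue_gauge 0.57 [348.7 188.6] [0.6099 0.1133 0.06  ]
look blue_gauge 0.53 [313.7 180.5] [0.5109 0.1801 0.06  ]
look red_gauge 0.79 [314.5 195.9] [0.5066 0.0717 0.06  ]
```

View pics/top.png

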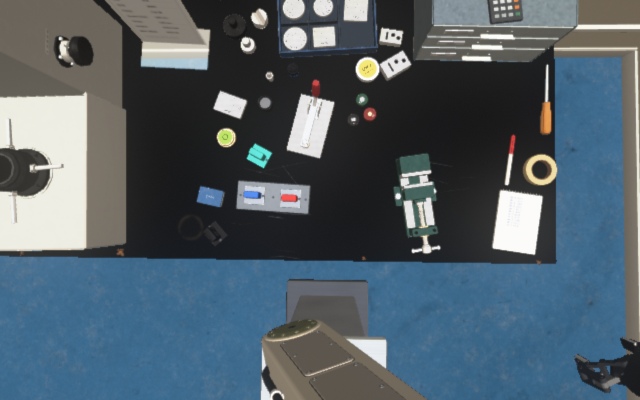

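View pics/side.png

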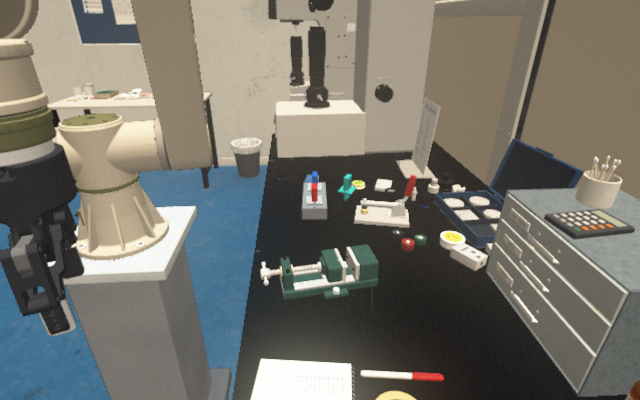

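```bash
python3 - <<'E'
from h import *
d=shot("top"); save(d,"crop.png",(190,120,450,260),3)
E
```

```text
(no output)
```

View pics/crop.png

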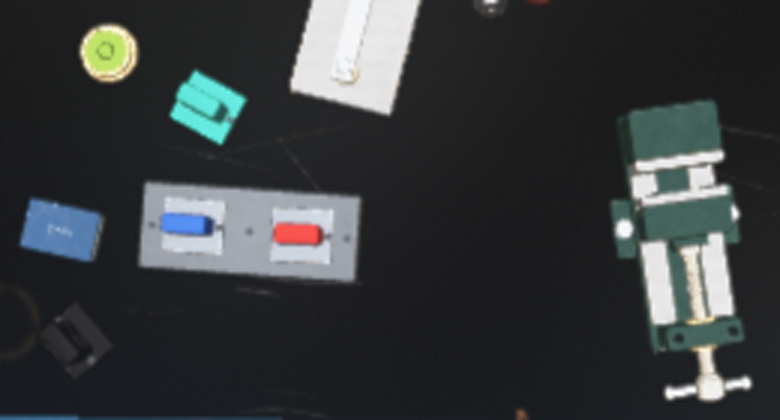

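The candidates are the blue gauge in the rack (253,195), the turquoise look-alike (258,155), the black look-alike (216,233), the blue box (210,197) and the red gauge (290,198). I'm choosing (253,195): it has a blue grip and stands in the grey rack, and the crop confirms this.

```bash
cat >> h.py <<'E'
np.set_printoptions(precision=4,suppress=True)
def blob(d,hue,near,r=40):
    hsv=cv2.cvtColor(d["color"],cv2.COLOR_RGB2HSV).astype(int)
    dh=np.abs((hsv[...,0]-hue+90)%180-90)
    m=((dh<12)&(hsv[...,1]>130)&(hsv[...,2]>60))
    yy,xx=np.nonzero(m); k=np.hypot(xx-near[0],yy-near[1])<r
    return np.c_[xx[k],yy[k]]
def goto(P,yaw,tilt=None):
    "tool-frame slide (mm) and rotvec (deg) to put TCP at P, pointing down, tool y at heading yaw (mod pi)"
    s=get_state(); A=ori(s)
    best=None
    for k in (0,np.pi):
        y=np.array([np.cos(yaw+k),np.sin(yaw+k),0]); z=np.array([0,0,-1.]); x=np.cross(y,z)
        B=np.c_[x,y,z]; rv=R.from_matrix(A.T@B).as_rotvec(degrees=True)
        if best is None or np.linalg.norm(rv)<np.linalg.norm(best): best=rv
        print("rot opt",rv)
    print("slide",A.T@(np.array(P)-s["tcp_pos"])*1000,"rot",best,"tcp",s["tcp_pos"],"q6",s["joint_pos"][5])
E
python3 - <<'E'
from h import *
d=shot("top")
b=blob(d,112,(253,195),16); r=blob(d,0,(290,198),18)
B=atz(d,b.mean(0),.085);Rr=atz(d,r.mean(0),.085)
print(len(b),b.mean(0),B,len(r),r.mean(0),Rr,B-Rr,np.linalg.norm((B-Rr)[:2]))
g=lambda x,y:(190+x/3,120+y/3)
far=[atz(d,g(*p),.062) for p in((637,168),(722,158))]; near=[atz(d,g(*p),.062) for p in((643,199),(730,188))]
print(far,near)
v=far[0]-far[1]; print(np.degrees(np.arctan2(-v[0],v[1])), np.mean(far,0),np.linalg.norm(v))
c=[atz(d,g(*p),.038) for p in((145,183),(360,197),(355,282),(138,266))]; print(c,np.mean(c,0)); v=c[0]-c[1]; print(np.degrees(np.arctan2(-v[0],v[1])))
A=ori(get_state());print(A)
goto([B[0],B[1],.25],np.radians(-3))
E
```

```text
93 [251.4301 194.2688] [0.5124 0.172  0.085 ] 90 [288.8222 197.5   ] [0.5056 0.0825 0.085 ] [0.0068 0.0896 0.    ] 0.08984807699897457
[array([ 0.5611, -0.1895,  0.062 ]), array([ 0.5697, -0.2574,  0.062 ])] [array([ 0.5362, -0.1944,  0.062 ]), array([ 0.5456, -0.2638,  0.062 ])]
7.240031944140501 [ 0.5654 -0.2235  0.062 ] 0.06840191080770754
[array([0.5473, 0.215 , 0.038 ]), array([0.5372, 0.0349, 0.038 ]), array([0.4666, 0.0382, 0.038 ]), array([0.4779, 0.2196, 0.038 ])] [0.5072 0.1269 0.038 ]
-3.205836236115898
[[ 0.9283  0.3717  0.    ]
 [ 0.3717 -0.9283 -0.0001]
 [-0.      0.0001 -1.    ]]
rot opt [  0.0056   0.0065 -65.179 ]
rot opt [  0.0073  -0.0063 114.821 ]
slide [ 539.6979 -544.2821  -29.3505] rot [  0.0056   0.0065 -65.179 ] tcp [ 0.2137 -0.5339  0.2207] q6 1.4311774426963872
```

Call:
jog_arm:
  moves:
    - {"slide":[540,-544,-30],"angular":[0,0,-65.2]}
    - {"slide":[540,-544,-30],"angular":[0,0,-65.2]}
    - {"slide":[540,-544,-30],"angular":[0,0,-65.2]}
    - {"slide":[540,-544,-30],"angular":[0,0,-65.2]}
    - {"slide":[540,-544,-30],"angular":[0,0,-65.2]}
    - {"slide":[540,-544,-30],"angular":[0,0,-65.2]}
    - {"slide":[540,-544,-30],"angular":[0,0,-65.2]}
    - {"slide":[540,-544,-30],"angular":[0,0,-65.2]}
    - {"slide":[540,-544,-30],"angular":[0,0,-65.2]}
    - {"slide":[540,-544,-30],"angular":[0,0,-65.2]}

```text
schema error: expected keys fingers, slide, angular
```

```bash
python3 - <<'E'
from h import *
goto([.5124,.172,.25],np.radians(-3.5))
E
```

```text
rot opt [  0.0056   0.0065 -64.679 ]
rot opt [  0.0073  -0.0063 115.321 ]
slide [ 539.6527 -544.2558  -29.3505] rot [  0.0056   0.0065 -64.679 ] tcp [ 0.2137 -0.5339  0.2207] q6 1.4311774426963872
```

Call:
jog_arm:
  moves:
    - {"fingers":0,"slide":[540,-544,-30],"angular":[0,0,-65]}
    - {"fingers":0,"slide":[540,-544,-30],"angular":[0,0,-65]}
    - {"fingers":0,"slide":[540,-544,-30],"angular":[0,0,-65]}
    - {"fingers":0,"slide":[540,-544,-30],"angular":[0,0,-65]}
    - {"fingers":0,"slide":[540,-544,-30],"angular":[0,0,-65]}
    - {"fingers":0,"slide":[540,-544,-30],"angular":[0,0,-65]}
    - {"fingers":0,"slide":[540,-544,-30],"angular":[0,0,-65]}
    - {"fingers":0,"slide":[540,-544,-30],"angular":[0,0,-65]}
    - {"fingers":0,"slide":[540,-544,-30],"angular":[0,0,-65]}
    - {"fingers":0,"slide":[540,-544,-30],"angular":[0,0,-65]}

```text
clock: 1.63
tcp_pos: [0.3765, -0.1487, 0.2375]
orientation: [0.001, 0.725, 0.689, 0.0]
wrist_force: [1.5, 0.3, 0.7]
finger_gap: 0.0855
grip_force: 0.0
```

```bash
python3 - <<'E'
from h import *
goto([.5124,.172,.25],np.radians(-3.5)); print(get_state()["clock"])
E
```

```text
rot opt [0.0653 0.0369 0.5993]
rot opt [  -0.0578    0.1023 -179.4007]
slide [327.1263 119.4873 -12.609 ] rot [0.0653 0.0369 0.5993] tcp [ 0.3765 -0.1487  0.2375] q6 1.046432433927018
1.6333
```

Call:
jog_arm:
  moves:
    - {"fingers":0,"slide":[327,119,-13],"angular":[0,0,0]}
    - {"fingers":0,"slide":[327,119,-13],"angular":[0,0,0]}
    - {"fingers":0,"slide":[327,119,-13],"angular":[0,0,0]}
    - {"fingers":0,"slide":[327,119,-13],"angular":[0,0,0]}
    - {"fingers":0,"slide":[327,119,-13],"angular":[0,0,0]}
    - {"fingers":0,"slide":[327,119,-13],"angular":[0,0,0]}
    - {"fingers":0,"slide":[327,119,-13],"angular":[0,0,0]}
    - {"fingers":0,"slide":[327,119,-13],"angular":[0,0,0]}
    - {"fingers":0,"slide":[327,119,-13],"angular":[0,0,0]}
    - {"fingers":0,"slide":[327,119,-13],"angular":[0,0,0]}

```text
clock: 2.47
tcp_pos: [0.5142, 0.1728, 0.2495]
orientation: [-0.0, 0.725, 0.689, 0.0]
wrist_force: [-0.2, 0.1, -0.2]
finger_gap: 0.0855
grip_force: 0.0
```

```bash
python3 - <<'E'
from h import *
d=shot("wrist"); save(d,"w1.png"); print(get_state()["clock"],get_state()["tcp_pos"]); print(d["W"])
p=proj(d,[.5124,.172,.088]); b=blob(d,112,p,90); B=atz(d,b.mean(0),.088); print(p,len(b),b.mean(0),B,cv2.minAreaRect(b.astype(np.float32)))
E
```

```text
2.5167 [0.5134 0.171  0.2495]
[[ 0.9987 -0.0488 -0.0158  0.5184]
 [-0.0513 -0.95   -0.3081  0.2521]
 [-0.      0.3085 -0.9512  0.403 ]
 [ 0.      0.      0.      1.    ]]
[320.8246 185.9413] 573 [322.0401 178.4346] [0.514  0.1797 0.088 ] ((322.0, 178.5), (39.0, 14.0), 90.0)
```

View pics/w1.png

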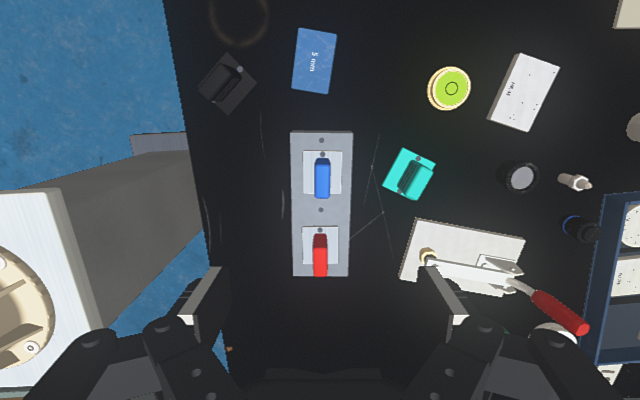

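```bash
python3 - <<'E'
from h import *
d=shot("wrist"); b=blob(d,112,(322,178),60); lo,hi=b[:,1].min()-.5,b[:,1].max()+.5
x=b[:,0].mean(); print(lo,hi)
print(atz(d,(x,hi),.088)[:2]+[0,.018],atz(d,(x,lo),.044)[:2]-[0,.018])
# rows -> column means for orientation of the upper part
g=cv2.cvtColor(d["color"],cv2.COLOR_RGB2HSV).astype(int)
m=((g[...,1]<40)&(g[...,2]>175)).astype(np.uint8); yy,xx=np.nonzero(m[140:200,295:350]); 
print(xx.min()+295,xx.max()+295,yy.min()+140,yy.max()+140)
# rack outline
m=((g[...,1]<60)&(g[...,2]>90)).astype(np.uint8)[110:290,270:370]
n,l,st,c=cv2.connectedComponentsWithStats(m); i=1+st[1:,4].argmax()
pts=np.argwhere(l==i)[:,::-1].astype(np.float32)+[270,110]
W=np.array([atz(d,p,.038)[:2] for p in pts])
r=cv2.minAreaRect((W*1000).astype(np.float32)); print(r)
for t in ("blue_gauge_flange",):
  for r in tip_of(t,d): print(r["p"],r["point"],atz(d,r["point"],.038))
print(get_state()["tcp_pos"])
E
```

```text
156.5 196.5
[0.513  0.1768] [0.5148 0.1745]
295 349 140 199
((509.589599609375, 130.98977661132812), (180.91639709472656, 71.74524688720703), 86.54212951660156)
0.91 [322.0, 171.0] [0.5127 0.1749 0.038 ]
0.77 [232.2, 85.5] [0.4222 0.2723 0.038 ]
0.69 [412.6, 172.0] [0.6172 0.1682 0.038 ]
[0.5127 0.169  0.2497]
```

```bash
python3 - <<'E'
from h import *
goto([.5128,.1755,.064],np.radians(-3.46)); print(get_state()["clock"],get_state()["qvel"])
E
```

```text
rot opt [-0.0425  0.0388  0.2865]
rot opt [  -0.0608   -0.0667 -179.7135]
slide [  6.6271  -0.1403 185.7423] rot [-0.0425  0.0388  0.2865] tcp [0.5127 0.169  0.2497] q6 1.7961216859666775
2.6167 [-0.0235 -0.017  -0.0101 -0.001   0.0018  0.0004]
```

Call:
jog_arm:
  moves:
    - {"fingers":0,"slide":[6.5,0,40],"angular":[0,0,0.3]}
    - {"fingers":0,"slide":[6.5,0,80],"angular":[0,0,0.3]}
    - {"fingers":0,"slide":[6.5,0,120],"angular":[0,0,0.3]}
    - {"fingers":0,"slide":[6.5,0,120],"angular":[0,0,0.3]}
    - {"fingers":0,"slide":[6.5,0,120],"angular":[0,0,0.3]}
    - {"fingers":0,"slide":[6.5,0,120],"angular":[0,0,0.3]}

```text
clock: 3.12
tcp_pos: [0.5146, 0.1751, 0.1323]
orientation: [0.001, 0.729, 0.685, 0.001]
wrist_force: [0.8, -0.5, 0.5]
finger_gap: 0.0855
grip_force: 0.0
```

```bash
python3 - <<'E'
from h import *
d=shot("wrist"); save(d,"w2.png",None,1)
goto([.5128,.1755,.064],np.radians(-3.46)); print(get_state()["clock"],get_state()["qvel"])
b=blob(d,112,proj(d,[.513,.1755,.088]),90); hi=b[:,1].max()+.5; lo=b[:,1].min()-.5;x=b[b[:,1]>hi-25][:,0].mean()
print(x,lo,hi,atz(d,(x,hi),.088)[:2]+[0,.018],atz(d,(x,lo),.044)[:2]-[0,.018])
for r in tip_of("blue_gauge_flange",d): print(r["p"],r["point"],atz(d,r["point"],.038))
E
```

```text
rot opt [ 0.2615 -0.055  -0.0904]
rot opt [ -0.0864  -0.4105 179.9091]
slide [-0.2145 -3.0922 69.0819] rot [ 0.2615 -0.055  -0.0904] tcp [0.5156 0.1755 0.1331] q6 1.8134789930251267
3.1667 [ 0.007  -0.0081  0.0165 -0.008   0.0011 -0.0004]
321.0 186.5 249.5 [0.5128 0.1779] [0.5147 0.1744]
0.97 [321.7, 203.4] [0.5143 0.1768 0.038 ]
0.66 [443.8, 202.7] [0.6129 0.1711 0.038 ]
0.59 [183.5, 83.4] [0.4206 0.2736 0.038 ]
0.37 [320.3, 283.3] [0.5083 0.1034 0.038 ]
```

View pics/w2.png

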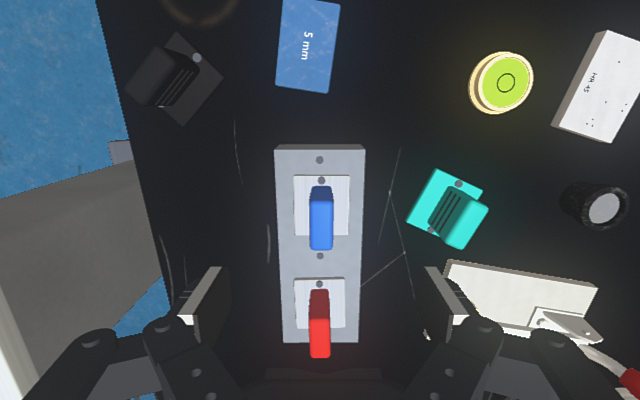

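The grip sits at (321,215), midway between the fingers, and the red gauge is at (320,320). I'll descend and close.

Call:
jog_arm:
  moves:
    - {"fingers":0,"slide":[0.5,-2,35],"angular":[0,0,0]}
    - {"fingers":0,"slide":[0.5,-2,68],"angular":[0,0,0]}
    - {"fingers":0.3,"slide":[0.5,-2,68],"angular":[0,0,0]}
    - {"fingers":0.6,"slide":[0.5,-2,68],"angular":[0,0,0]}
    - {"fingers":1,"slide":[0.5,-2,68],"angular":[0,0,0]}
    - {"fingers":1,"slide":[0.5,-2,68],"angular":[0,0,0]}
    - {"fingers":1,"slide":[0.5,-2,68],"angular":[0,0,0]}
    - {"fingers":1,"slide":[0.5,-2,68],"angular":[0,0,0]}
    - {"fingers":1,"slide":[0.5,-2,68],"angular":[0,0,0]}
    - {"fingers":1,"slide":[0.5,-2,68],"angular":[0,0,0]}
  squeeze: 60

```text
clock: 4.05
tcp_pos: [0.5134, 0.1768, 0.0639]
orientation: [0.001, 0.728, 0.685, 0.002]
wrist_force: [-0.1, -0.5, 7.0]
finger_gap: 0.0141
grip_force: 61.2
```

```bash
python3 - <<'E'
from h import *
goto([.558,-.223,.25],np.radians(7.2))
E
```

```text
rot opt [  0.2317  -0.0263 -10.6821]
rot opt [ -0.0389  -0.3433 169.3176]
slide [-396.1607   69.5714 -186.1269] rot [  0.2317  -0.0263 -10.6821] tcp [0.5134 0.1768 0.0639] q6 1.815386816210124
```

Call:
jog_arm:
  moves:
    - {"fingers":1,"slide":[0,0,-30],"angular":[0,0,0]}
    - {"fingers":1,"slide":[0,0,-70],"angular":[0,0,0]}
    - {"fingers":1,"slide":[0,0,-110],"angular":[0,0,0]}
    - {"fingers":1,"slide":[0,0,-150],"angular":[0,0,0]}
    - {"fingers":1,"slide":[0,0,-186],"angular":[0,0,0]}
    - {"fingers":1,"slide":[-40,7,-186],"angular":[0,0,-2]}
    - {"fingers":1,"slide":[-80,14,-186],"angular":[0,0,-5]}
    - {"fingers":1,"slide":[-120,21,-186],"angular":[0,0,-8]}
    - {"fingers":1,"slide":[-160,28,-186],"angular":[0,0,-10.7]}
    - {"fingers":1,"slide":[-200,35,-186],"angular":[0,0,-10.7]}

```text
clock: 4.88
tcp_pos: [0.5339, -0.0268, 0.2483]
orientation: [0.0, 0.66, 0.751, 0.0]
wrist_force: [0.8, 0.1, -2.5]
finger_gap: 0.0141
grip_force: 60.1
```

```bash
python3 - <<'E'
from h import *
goto([.558,-.223,.25],np.radians(7.2))
E
```

```text
rot opt [0.0066 0.0049 0.1805]
rot opt [  -0.0076    0.0104 -179.8195]
slide [-197.6803   -1.3536   -1.7177] rot [0.0066 0.0049 0.1805] tcp [ 0.5339 -0.0268  0.2483] q6 1.2416851664667738
```

Call:
jog_arm:
  moves:
    - {"fingers":1,"slide":[-40,-1,-1],"angular":[0,0,0]}
    - {"fingers":1,"slide":[-80,-1,-1],"angular":[0,0,0]}
    - {"fingers":1,"slide":[-120,-1,-1],"angular":[0,0,0]}
    - {"fingers":1,"slide":[-160,-1,-1],"angular":[0,0,0]}
    - {"fingers":1,"slide":[-197,-1,-1],"angular":[0,0,0]}
    - {"fingers":1,"slide":[-197,-1,-1],"angular":[0,0,0]}
    - {"fingers":1,"slide":[-197,-1,-1],"angular":[0,0,0]}
    - {"fingers":1,"slide":[-197,-1,-1],"angular":[0,0,0]}

```text
clock: 5.55
tcp_pos: [0.5576, -0.2206, 0.2486]
orientation: [-0.001, 0.661, 0.75, 0.0]
wrist_force: [0.6, 0.5, -1.9]
finger_gap: 0.0143
grip_force: 60.1
```

```bash
python3 - <<'E'
from h import *
d=shot("wrist"); save(d,"w3.png"); s=get_state(); print(s["clock"],s["tcp_pos"],s["wrist_force"],proj(d,[.558,-.223,.062]))
for r in tip_of("fixed_jaw_edge",d): print(r["p"],r["point"],atz(d,r["point"],.062))
for r in tip_of("blue_gauge",d): print(r["p"],r["point"])
save(d,"w3.png",(200,100,440,400),2)
np.savez("w3.npz",c=d["color"],W=d["W"],f=d["fovy"],cx=d["cx"],cy=d["cy"])
E
```

```text
5.6 [ 0.5577 -0.2199  0.2488] [-0.1621  0.7045 -2.0796] [322.9194 181.6519]
0.62 [329.1, 184.7] [ 0.5651 -0.2255  0.062 ]
```

View pics/w3.png

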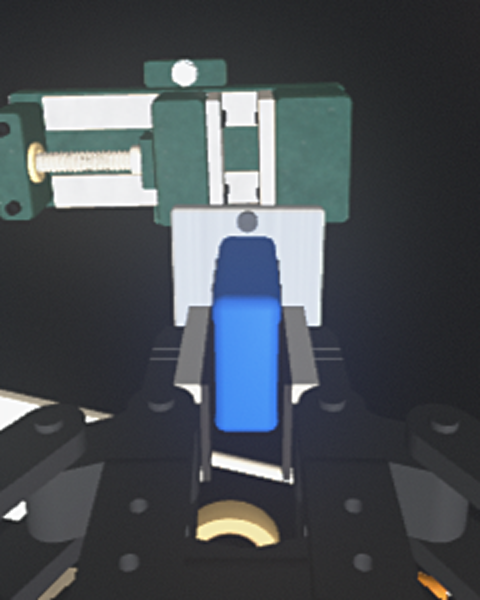

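```bash
python3 - <<'E'
from h import *
z=np.load("w3.npz"); d=dict(color=z["c"],W=z["W"],fovy=float(z["f"]),cx=float(z["cx"]),cy=float(z["cy"]))
g=cv2.cvtColor(d["color"],cv2.COLOR_RGB2GRAY).astype(int)
for r in (143,150,160,168,175,182,190,196,199): print(r,g[r,298:342])
print([ (r,g[r,306],g[r,333]) for r in range(138,212)])
for p in ((311,160),(311,190),(329.5,160),(329.5,190),(306,146),(306,203),(333,146),(333,203),(276,200),(375,210)): print(p,atz(d,p,.062))
A=ori(get_state());print(A)
E
```

```text
143 [73 70 71 70 72 69 69 68 68 69 67 67 68 67 66 67 68 68 67 68 70 67 69 68
 67 69 70 69 70 71 71 70 70 72 71 73 72 75 73 74 71 70 71 70]
150 [108  95  81  69  86 189 206 206 208 209 202 137 116 237 243 240 240 240
 238 238 238 238 238 239 239 238 238 238 240 244 174 216 247 249 248 248
 249 254 243 141  81 100 109 107]
160 [109 112 112 102  92 202 243 241 240 240 243 232 132  54  75 205 243 242
 241 241 240 240 239 239 240 240 240 243 250 170  72 164 243 243 240 240
 241 244 246 153  95 105 107 107]
168 [109 111 112 110  96 155 242 243 239 238 241 247 183 118 110 110 109 109
 109 109 110 110 108 109 111 107 106 107 110 108  98 151 241 241 239 240
 241 244 250 162  98 108 112 109]
175 [118 115 116 113  95 102 240 243 238 237 238 241 191 134 114 110 111 110
 109 110 111 113 112 111 112 117 114 110 110 110 104 119 242 244 241 241
 240 243 252 166 101 110 115 112]
182 [114 113 113 113 104  92 197 241 241 239 239 243 217 148 115 112 115 117
 113 112 110 110 110 109 110 112 112 111 111 108 103 112 240 246 242 241
 241 244 253 169 101 109 111 113]
190 [114 114 111 114 111  95 155 239 242 
[... 2997 characters left out ...]
(223), np.int64(224)), (206, np.int64(224), np.int64(222)), (207, np.int64(225), np.int64(223)), (208, np.int64(224), np.int64(222)), (209, np.int64(224), np.int64(222)), (210, np.int64(225), np.int64(222)), (211, np.int64(224), np.int64(223))]
(311, 160) [ 0.5425 -0.2011  0.062 ]
(311, 190) [ 0.5462 -0.2339  0.062 ]
(329.5, 160) [ 0.562  -0.1987  0.062 ]
(329.5, 190) [ 0.5663 -0.2314  0.062 ]
(306, 146) [ 0.5356 -0.1871  0.062 ]
(306, 203) [ 0.5424 -0.2494  0.062 ]
(333, 146) [ 0.5637 -0.1836  0.062 ]
(333, 203) [ 0.5721 -0.2457  0.062 ]
(276, 200) [ 0.5091 -0.2501  0.062 ]
(375, 210) [ 0.6198 -0.248   0.062 ]
[[-0.1275  0.9918 -0.0002]
 [ 0.9918  0.1275  0.0002]
 [ 0.0003 -0.0002 -1.    ]]
```

```bash
python3 - <<'E'
from h import *
z=np.load("w3.npz"); d=dict(color=z["c"],W=z["W"],fovy=float(z["f"]),cx=float(z["cx"]),cy=float(z["cy"]))
E=[[atz(d,p,.062)[:2] for p in q] for q in (((310.2,160),(311.6,196)),((329.0,160),(330.1,196)))]
for a,b in E: print(a,b,np.degrees(np.arctan2(-(a-b)[0],(a-b)[1])))
t=atz(d,(320,149.5),.062)[:2]; print(t)
yaw=np.radians(7.2); u=np.array([-np.sin(yaw),np.cos(yaw)]); 
m=[(e[0]+e[1])/2 for e in E]; c=sum(m)/2; n=np.array([np.cos(yaw),np.sin(yaw)]); print("open",(m[1]-m[0])@n)
mid=t-u*.036; mid=mid+n*((c-mid)@n); print("gap mid",mid)
goto([*mid,.14],yaw)
E
```

```text
[ 0.5416 -0.2013] [ 0.5476 -0.2406] 8.671298960128079
[ 0.5615 -0.1988] [ 0.5679 -0.2381] 9.228846616451447
[ 0.5506 -0.1889]
open 0.020193618933602806
gap mid [ 0.5553 -0.2246]
rot opt [-0.0106 -0.0156  0.1229]
rot opt [   0.0245   -0.0167 -179.8771]
slide [ -4.9354  -3.3123 109.1938] rot [-0.0106 -0.0156  0.1229] tcp [ 0.558  -0.2193  0.2492] q6 0.9345388930979169
```

Call:
jog_arm:
  moves:
    - {"fingers":1,"slide":[-5,-3,35],"angular":[0,0,-1]}
    - {"fingers":1,"slide":[-5,-3,70],"angular":[0,0,-1]}
    - {"fingers":1,"slide":[-5,-3,105],"angular":[0,0,-1]}
    - {"fingers":1,"slide":[-5,-3,120],"angular":[0,0,-1]}
    - {"fingers":1,"slide":[-5,-3,120],"angular":[0,0,-1]}
    - {"fingers":1,"slide":[-5,-3,120],"angular":[0,0,-1]}

```text
clock: 6.2
tcp_pos: [0.5553, -0.2247, 0.1288]
orientation: [-0.001, 0.654, 0.757, -0.0]
wrist_force: [-0.1, -0.5, -1.1]
finger_gap: 0.0141
grip_force: 60.0
```

```bash
python3 - <<'E'
from h import *
goto([.5553,-.2246,.0885],np.radians(8.2)); s=get_state(); print(s["clock"],s["wrist_force"])
d=shot("side"); print(proj(d,[.5553,-.2246,.062]))
for t in ("fixed_jaw_edge","blue_gauge"):
  for r in tip_of(t,d): print(t,r["p"],r["point"])
save(d,"s2.png",(270,180,430,300),5)
E
```

```text
rot opt [-0.0779 -0.0611  0.1163]
rot opt [   0.0959   -0.1223 -179.8836]
slide [ 0.0466  0.0298 40.2965] rot [-0.0779 -0.0611  0.1163] tcp [ 0.5553 -0.2247  0.1288] q6 0.9072470469684548
6.2 [-0.1362 -0.4649 -1.1397]
[346.5344 256.2074]
fixed_jaw_edge 0.78 [351.9, 254.4]
blue_gauge 0.79 [284.2, 186.4]
blue_gauge 0.59 [349.4, 252.1]
```

View pics/s2.png

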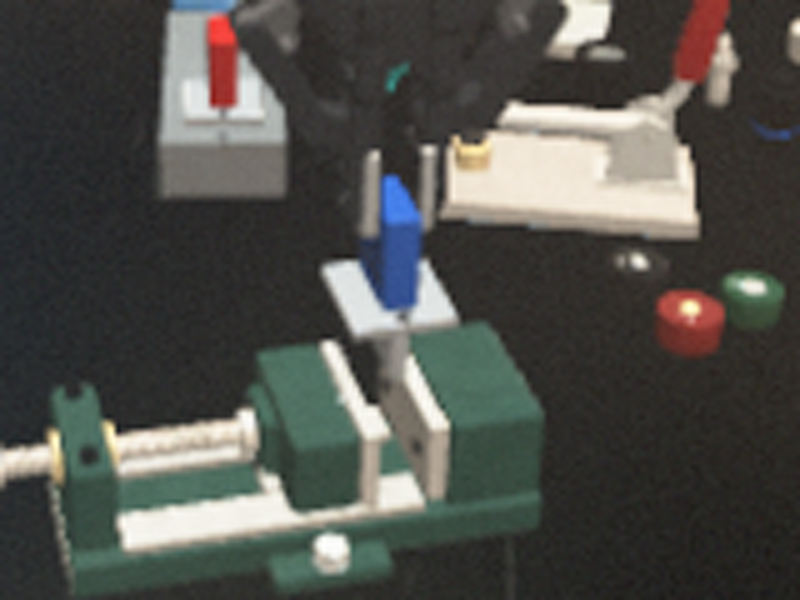

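The side view shows the blade at (390,370) hanging over the gap, with the jaw edges at about 355 and 412. I'll lower it.

Call:
jog_arm:
  moves:
    - {"fingers":1,"slide":[0,0,8],"angular":[0,0,0]}
    - {"fingers":1,"slide":[0,0,16],"angular":[0,0,0]}
    - {"fingers":1,"slide":[0,0,24],"angular":[0,0,0]}
    - {"fingers":1,"slide":[0,0,32],"angular":[0,0,0]}
    - {"fingers":1,"slide":[0,0,36],"angular":[0,0,0]}
    - {"fingers":1,"slide":[0,0,38],"angular":[0,0,0]}
    - {"fingers":1,"slide":[0,0,38],"angular":[0,0,0]}
    - {"fingers":1,"slide":[0,0,38],"angular":[0,0,0]}

```text
clock: 7.02
tcp_pos: [0.5558, -0.2262, 0.0909]
orientation: [-0.0, 0.655, 0.756, -0.0]
wrist_force: [0.5, 0.3, -2.0]
finger_gap: 0.014
grip_force: 60.1
```

Call:
jog_arm:
  moves:
    - {"fingers":1,"slide":[0,0,1.5],"angular":[0,0,0]}
    - {"fingers":1,"slide":[0,0,2.5],"angular":[0,0,0]}
    - {"fingers":1,"slide":[0,0,3.5],"angular":[0,0,0]}
    - {"fingers":1,"slide":[0,0,3.5],"angular":[0,0,0]}
    - {"fingers":1,"slide":[0,0,3.5],"angular":[0,0,0]}

```text
clock: 7.43
tcp_pos: [0.5562, -0.2264, 0.0882]
orientation: [0.001, 0.655, 0.756, 0.0]
wrist_force: [-0.6, 0.2, 2.9]
finger_gap: 0.0143
grip_force: 60.7
```

Contact is at the expected height (0.088). Now I'll release and retreat.

Call:
jog_arm:
  moves:
    - {"fingers":0.7,"slide":[0,0,0],"angular":[0,0,0]}
    - {"fingers":0.5,"slide":[0,0,0],"angular":[0,0,0]}
    - {"fingers":0.3,"slide":[0,0,0],"angular":[0,0,0]}
    - {"fingers":0.2,"slide":[0,0,0],"angular":[0,0,0]}
    - {"fingers":0.2,"slide":[0,0,0],"angular":[0,0,0]}
    - {"fingers":0.2,"slide":[0,0,-15],"angular":[0,0,0]}
    - {"fingers":0.2,"slide":[0,0,-45],"angular":[0,0,0]}
    - {"fingers":0.2,"slide":[0,0,-85],"angular":[0,0,0]}
    - {"fingers":0.2,"slide":[0,0,-120],"angular":[0,0,0]}
    - {"fingers":0.2,"slide":[0,0,-120],"angular":[0,0,0]}

```text
clock: 8.27
tcp_pos: [0.559, -0.228, 0.2156]
orientation: [0.006, 0.655, 0.756, 0.001]
wrist_force: [0.8, 0.2, 0.5]
finger_gap: 0.0684
grip_force: 0.0
```

```bash
python3 - <<'E'
from h import *
d=shot("side"); a=cv2.resize(d["color"][180:300,270:430],None,fx=3.3,fy=3.3)
e=shot("wrist"); b=cv2.resize(e["color"],None,fx=.62,fy=.62)
w=np.zeros((396,528+272,3),np.uint8); w[:,:528]=a[:396,:528]; w[:248,528:]=b[:248,60:332]
cv2.imwrite("pics/fin.png",w[:,:,::-1])
for n,x in(("side",d),("wrist",e)):
  for r in tip_of("blue_gauge_flange",x): print(n,r["p"],r["point"],atz(x,r["point"],.062))
  for r in tip_of("fixed_jaw_edge",x): print(n,"jaw",r["p"],atz(x,r["point"],.062))
E
```

```text
side 0.89 [349.1, 259.2] [ 0.5591 -0.2354  0.062 ]
side 0.83 [284.7, 179.2] [0.4215 0.1921 0.062 ]
side 0.68 [343.5, 187.6] [0.595  0.1171 0.062 ]
side jaw 0.61 [ 0.5654 -0.2159  0.062 ]
wrist 0.75 [321.3, 186.5] [ 0.5579 -0.2271  0.062 ]
```

View pics/fin.png

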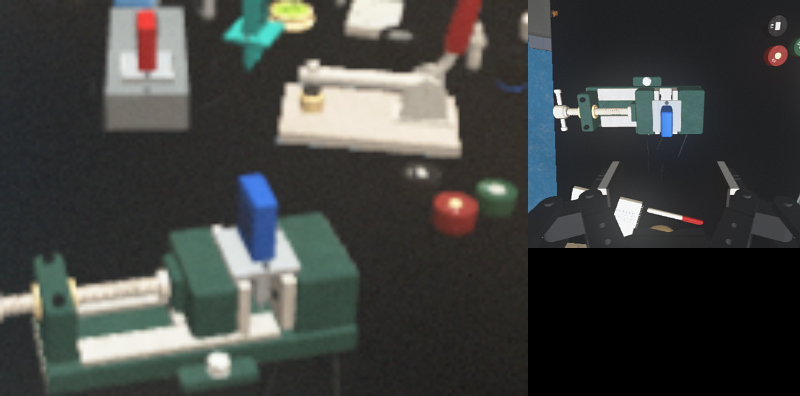

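The flange lies flat across both jaws at (258,250), with the gauge upright and the blade in the gap. The red gauge is still in the rack at (147,45).

```bash
python3 -c "
from workcell import *
print(hand_in())"
```

```text
the job is handed in; nothing more can be done
None
```

The blue gauge is in the vice gap, standing upright and released with its flange flat on both jaws. The red gauge is still in the rack, and the job was handed in at about 8.4 s; the hand-in returned no verdict.

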